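Clamp a tube offcut in the rack clamp with its crank

ROBOT

A 6-joint arm with a two-finger parallel gripper is mounted at the origin on the work surface. World frame = base frame: x ahead of the robot, y to its left, z up, the work surface at z = 0. Lengths are in m, angles in rad, forces in N, time in s.
With the tool pointing down it reaches from about 0.275 to 0.75 m from the base axis. Payload 10.2 kg.
Tool frame: the origin (TCP) lies midway between the tips of the shut fingers; the grasp point (between the pads) lies 19 mm behind it (env.hold_point_z is the distance from the TCP to the grasp point, in m); x points along the fingers, z is the direction in which the jaws open and shut, and the axes are right-handed (so a half turn about x gives the same grasp; the last joint's range is limited). The gripper opens to 85 mm and grips with 20 to 120 N. Pads are 22 mm wide; open, the fingers measure 114 mm over their backs; the gripper's body (76 mm by 85 mm) begins 54 mm behind the grasp point. The pads swing forward as they close: fully open they stand 13 mm farther back than shut.
Start: joints at [1.125, 0.313, 1.498, -0, 1.331, -0.223], TCP at [0.116, 0.512, 0.201] pointing down, gripper open.
Joint ranges: [-2.94, 2.94], [-0.97, 2.17], [0.19, 2.56], [-1.23, 4.37], [0.02, 3.11], [-2.88, 2.88]. Speed limits (rad/s): [2.39, 2.39, 3.01, 3.14, 3.14, 3.14].

INTERFACE

Orientations are given as a unit quaternion [x, y, z, w].
In Python, from bench import env, kinematics, monitor, eyes, job gives the robot as it stands. The module is installed in compiled form; this text tells all that it offers. Calls block until the motion is done:
- env.reach(position, orientation): joint-space move of the TCP to a pose.
- env.movel(position, velocity=0.15, frame=None, guard=None): straight line of the TCP; frame=None keeps the orientation; velocity is the mean speed in m/s. With guard (N) it stops when the force on the tool has changed by that much, and returns True; else False.
- env.set_joints(angles): joint-space move.
- env.release() and env.close_gripper(effort=None): open the fingers fully, or close them until they stop; effort is the grip in N (None keeps the last).
- env.hold(seconds).
- kinematics.ik(position, orientation): joint angles nearest the present ones, or None.
- monitor.sense(): the state.
- eyes.grab_frame(name): name is "scene" or "top" or "wrist"; returns a dict with "frame" (420x560x3 uint8, red, green, blue), "mtx" (3x3 intrinsics, pixels), "view" (4x4, takes a point from world to camera coordinates). Camera axes: x right, y down, z forward; pixel columns grow to the right and rows downward; lengths in m; the calibration is good to about 2 mm. A picture is of the moment at which its call begins. There is no depth.
A pose or a line that the arm cannot do raises env.MotionError and nothing moves.
- job.hand_in(): hands the job in, once; it reports no verdict.
The state is a dict: "clock": time; "joints": joint angles; "qvel": joint speeds; "joint_efforts": joint torques, N m; "position": TCP position; "ee_rot": TCP orientation; "contact_force": force on the tool from outside, world axes, zero at the start; "ft_torque": the same for the moment, N m; "finger_gap": opening from 0.0 (shut) to 1.0 (fully open).
Only numpy, scipy, OpenCV 4.12 (cv2) and the standard library are available. Lean on these libraries where they do the work, as an engineer would, in place of code of your own. Each camera call takes 0.05 s, during which the arm holds its last target.

TASK

Stand the offcut of rectangular aluminium tube in the crank-operated clamp, upright on the bed, midway across its width, between the jaw and the stop and with its wide faces towards them, and let it go. Then hold the crank's loose grip sleeve and, keeping hold of it all the while, crank clockwise until the jaw has pushed the tube against the stop and grips it firmly, without crushing its thin walls; then let go. Leave the other things on the bench where they are.

Things in the scene. Friction and masses are not known exactly. Their poses are not given: they have to be found in the camera images.
- clamp: grey rack clamp fixed to the bench: bed 120 (x) x 400 (y) x 20 mm thick, with a gear housing (100 x 100, top 90 mm above the bench) at its -y end, then the moving jaw, then the stop. Origin at the centre of the bed's underside, on the bench; z up, y from the crank end to the stop end
- bed_mid (a point): point on the bed's top (20 mm above the bench), mid-width, 80 mm to +y of the clamp's origin; axes as the clamp's. The stop is near it: a dark steel block 76 wide (x), 34 thick, 46 mm tall above the bed, bolted down by the last user with its inner face anywhere from 15 mm to -y to 10 mm to +y of this point. It is not measured: look or feel for it
- crank_axis (a point): point on the vertical crank axis, at the top of the gear housing, 90 mm above the bench and 140 mm to -y of the clamp's origin
- pad: the moving jaw: steel plate 76 wide (x) x 10 thick x 42 mm tall on the bed. Origin at the centre of its gripping face, 22 mm above the bed's top; axes as the clamp's. Moves to the clamp's +y as the crank turns and slides the tube before it. Backed by a stiff spring of about 18 N per mm. A grip of 15 N or more on the tube is firm; the tube is crushed above 65 N
- crank (a joint): crank angle in rad, growing clockwise from above; closes the jaw by 9 mm per rad. At 0 the arm points to the clamp's +x, at pi/2 to -y. 0.4 to 1.5 turns are needed; it stays where it is left. Pushing the sleeve round takes a steady 10 N; each 10 N of grip on the tube adds 1.5 N to that (firm: over 2.3 N more than when cranking freely; crushed: 9.7 N more)
- sleeve: the crank's black grip sleeve: upright cylinder 24 dia x 58 mm, spinning freely on its pin 60 mm from the crank axis. Origin at its centre, 143 mm above the bench; its lower end is 4 mm above the crank arm. The crank may be turned only by the sleeve held between the fingers, not by an unheld push or by pushing the arm
- piece: offcut of rectangular aluminium tube, standing on end, open at top and bottom: 56 (x) x 36 (y) x 50 mm tall, walls 4 mm, about 0.25 kg. Origin at the centre of its underside, z up. Its wide faces look along its y (either way round will do)
- round_tube: a loose offcut of round aluminium tube, 44 dia x 45 tall, standing on end; origin centre of its underside
- hammer: a hammer lying on the bench; origin at its underside about the middle
- screwdriver: a screwdriver lying on the bench; origin at its underside about the middle
- oil: an upright plastic bottle, 60 dia x 160 tall; origin centre of its underside
- tape: a roll of tape lying flat, 100 dia x 30 tall; origin centre of its underside
- angle_bar: an offcut of steel angle, 140 x 30 x 30, lying on the bench; origin centre of its underside
- tin: an open steel tin, 70 dia x 85 tall; origin centre of its underside
There are look-alikes about, which are no part of the job. Leave any purple look-alike of the piece alone.

How it is judged:
By the outcome, as a careful person would: the job done as asked, in the order asked, and still so for the second after the job is handed in, with the robot touching nothing.
It also fails if it takes over 72 s, if anything falls off the work surface, if the arm or the gripper's body presses on something with over 40 N, if the wrist force passes 120 N, or if a joint passes its speed limit or range.

## Working session

There is one attempt and no reset: what is moved stays moved. The work goes in short steps, each a Python script; the robot and the scene stay as the last script left them, time stands still between calls to the robot, and variables do not carry over. Pictures are saved under pics/ and viewed, and the job is handed in when it is done.

```bash
mkdir -p pics; ls
python3 - <<'E'
from bench import env,kinematics,monitor,eyes,job
import cv2,numpy as np,pickle
s=monitor.sense();print({k:np.round(v,3) for k,v in s.items()}, env.hold_point_z)
for n in("scene","top","wrist"):
    f=eyes.grab_frame(n);pickle.dump(f,open(f"pics/{n}0.pkl","wb"))
    cv2.imwrite(f"pics/{n}0.png",f["frame"][:,:,::-1])
    print(n,np.round(f["mtx"],1).tolist(),np.round(f["view"],3).tolist())
E
```

```text
pics
{'clock': np.float64(0.0), 'joints': array([ 1.125,  0.313,  1.498, -0.   ,  1.331, -0.223]), 'qvel': array([-0.   , -0.001,  0.001,  0.001,  0.002, -0.001]), 'joint_efforts': array([-1.0000e-03, -4.1227e+01, -2.5974e+01, -0.0000e+00,  4.0000e-03,
        0.0000e+00]), 'position': array([0.116, 0.512, 0.201]), 'ee_rot': array([-0.442,  0.553,  0.441,  0.552]), 'contact_force': array([ 0.181,  0.256, -0.311]), 'ft_torque': array([ 0.032, -0.021, -0.029]), 'finger_gap': np.float64(1.0)} 0.0187
scene [[489.5, 0.0, 281.5], [0.0, 489.5, 210.6], [0.0, 0.0, 1.0]] [[-0.15, 0.988, 0.022, 0.099], [0.631, 0.113, -0.767, -0.273], [-0.761, -0.101, -0.641, 1.902], [0.0, 0.0, 0.0, 1.0]]
top [[430.6, 0.0, 282.1], [0.0, 430.6, 210.4], [0.0, 0.0, 1.0]] [[0.013, -1.0, 0.007, -0.036], [-0.998, -0.014, -0.067, 0.534], [0.067, -0.006, -0.998, 1.334], [0.0, 0.0, 0.0, 1.0]]
wrist [[304.4, 0.0, 280.4], [0.0, 304.4, 206.2], [0.0, 0.0, 1.0]] [[0.221, 0.975, -0.001, -0.524], [0.936, -0.212, 0.281, -0.036], [0.274, -0.063, -0.96, 0.381], [0.0, 0.0, 0.0, 1.0]]
```

View pics/scene0.png

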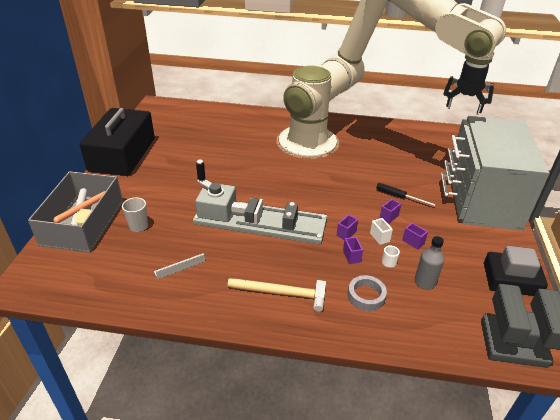

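View pics/top0.png

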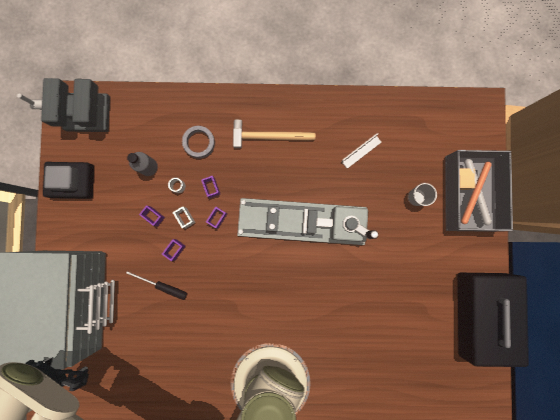

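View pics/wrist0.png

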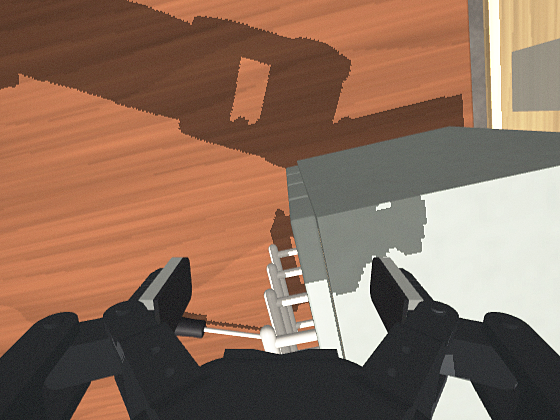

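The scene and top views show the silver piece at top px (182,217), ringed by four purple look-alikes. The clamp lies along world y, with the crank at the right (374,234) and the stop at about (272,218). Next I'll enlarge these areas.

Run:
```python
import cv2,numpy as np,pickle
f=pickle.load(open("pics/top0.pkl","rb"))["frame"][:,:,::-1]
def crop(x0,y0,x1,y1,k,n):
    c=cv2.resize(f[y0:y1,x0:x1],None,fx=k,fy=k,interpolation=cv2.INTER_CUBIC)
    for x in range((x0+9)//10*10,x1,10):
        cv2.line(c,((x-x0)*k,0),((x-x0)*k,6),(0,255,0),1)
        if x%20==0: cv2.putText(c,str(x),((x-x0)*k,18),0,.4,(0,255,0),1)
    for y in range((y0+9)//10*10,y1,10):
        cv2.line(c,(0,(y-y0)*k),(6,(y-y0)*k),(0,255,0),1); cv2.putText(c,str(y),(8,(y-y0)*k+4),0,.4,(0,255,0),1)
    cv2.imwrite(n,c)
crop(230,190,385,255,5,"pics/c1.png")
crop(130,160,240,270,5,"pics/c2.png")
```

```text
(no output)
```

View pics/c1.png

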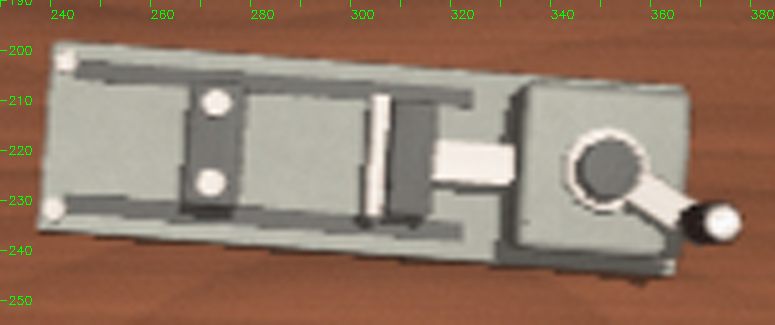

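View pics/c2.png

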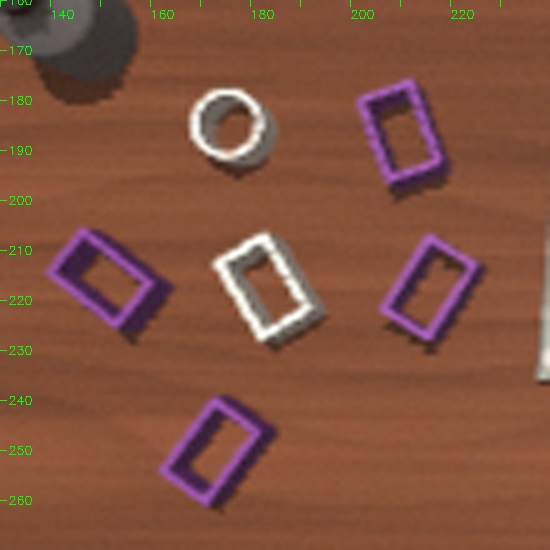

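```bash
cat > h.py <<'E'
import cv2,numpy as np,pickle
from scipy.spatial.transform import Rotation as R
def pix2w(f,px,z):
    px=np.atleast_2d(np.array(px,float)); z=np.broadcast_to(z,len(px))
    V=f["view"];C=-V[:3,:3].T@V[:3,3]
    d=(V[:3,:3].T@np.linalg.inv(f["mtx"])@np.c_[px,np.ones(len(px))].T).T
    return C+d*((z-C[2])/d[:,2])[:,None]
def w2pix(f,P):
    P=np.atleast_2d(P);c=(f["view"][:3,:3]@P.T).T+f["view"][:3,3];u=(f["mtx"]@c.T).T
    return u[:,:2]/u[:,2:]
def quat(yaw):
    "tool down; jaw opening axis (tool z) horizontal at yaw in world"
    x=np.array([0,0,-1.]);z=np.array([np.cos(yaw),np.sin(yaw),0]);y=np.cross(z,x)
    return R.from_matrix(np.c_[x,y,z]).as_quat()
def cl(T,p):  # clamp -> world ; T=(x,y,yaw)
    p=np.atleast_2d(np.array(p,float));c,s=np.cos(T[2]),np.sin(T[2])
    return np.c_[T[0]+c*p[:,0]-s*p[:,1],T[1]+s*p[:,0]+c*p[:,1],p[:,2]]
def crop(f,x0,y0,x1,y1,k,n):
    f=f["frame"][:,:,::-1];c=cv2.resize(f[y0:y1,x0:x1],None,fx=k,fy=k,interpolation=cv2.INTER_CUBIC)
    for x in range((x0+9)//10*10,x1,10):
        cv2.line(c,((x-x0)*k,0),((x-x0)*k,6),(0,255,0),1)
        if x%20==0: cv2.putText(c,str(x),((x-x0)*k,18),0,.4,(0,255,0),1)
    for y in range((y0+9)//10*10,y1,10):
        cv2.line(c,(0,(y-y0)*k),(6,(y-y0)*k),(0,255,0),1); cv2.putText(c,str(y),(8,(y-y0)*k+4),0,.4,(0,255,0),1)
    cv2.imwrite(n,c)
E
python3 - <<'E'
from h import *
from scipy.optimize import least_squares
f=pickle.load(open("pics/top0.pkl","rb"))
p=pix2w(f,[(170.5,212.5),(181,206.5),(192.5,221.5),(181,229)],.05);print(p.round(4),p.mean(0));e=p[2]-p[1];print(np.linalg.norm(np.diff(p,axis=0),axis=1),np.arctan2(e[1],e[0]),np.arctan2(*(p[3]-p[0])[[1,0]]))
obs=[((240,198.5),(.06,.2,.02)),((237,236),(-.06,.2,.02)),((334,206),(.05,-.09,.09)),((367,208),(.05,-.19,.09)),((364,242),(-.05,-.19,.09)),((350.5,224),(0,-.14,.1))]
uv=np.array([o[0] for o in obs]);P=[o[1] for o in obs]
r=least_squares(lambda T:(w2pix(f,cl(T,P))-uv).ravel(),[.5,-.05,0],loss='soft_l1');T=r.x;print(T,r.fun.reshape(-1,2).round(1))
# features in clamp coords
def inv(p):
    c,s=np.cos(T[2]),np.sin(T[2]);d=p[:,:2]-T[:2];return np.c_[c*d[:,0]+s*d[:,1],-s*d[:,0]+c*d[:,1]]
print("stop inner top",inv(pix2w(f,[(278.5,207),(276.5,232)],.066)))
print("pad face top",inv(pix2w(f,[(304,209),(302,233)],.064)),"pad back",inv(pix2w(f,[(308,209),(306,233)],.064)))
print("sleeve top",pix2w(f,[(373,234)],.172),inv(pix2w(f,[(373,234)],.172)))
E
```

```text
[[0.5211 0.3131 0.05  ]
 [0.54   0.2816 0.05  ]
 [0.4945 0.2451 0.05  ]
 [0.4711 0.2796 0.05  ]] [0.50666603 0.27984455 0.05      ]
[0.03673668 0.05825513 0.04160665] -2.466428171148978 -2.550968314165032
[ 0.49995352 -0.0896236  -0.05662744] [[-0.8 -0.4]
 [-0.7  0.3]
 [ 0.   0. ]
 [ 0.5  0.4]
 [ 1.6 -0.1]
 [-0.2 -0.2]]
stop inner top [[ 0.03720058  0.07478575]
 [-0.03869618  0.07548365]]
pad face top [[ 0.0367193  -0.00282277]
 [-0.03628673 -0.00161981]] pad back [[ 0.0375728  -0.01493737]
 [-0.03544109 -0.01368899]]
sleeve top [[ 0.46186403 -0.2806296   0.172     ]] [[-0.02721804 -0.1928556 ]]
```

Run:
```python
from h import *
from bench import env,kinematics,monitor,eyes,job
q=quat(0.63);q2=quat(0.63-np.pi)
for y in(0.63,0.63-np.pi,-.057,-.057+np.pi):
  print(y,[None if (a:=kinematics.ik(p,quat(y))) is None else np.round(a,2).tolist() for p in([.505,.28,.2],[.5,-.05,.2],[.462,-.28,.2])])
env.reach([.505,.28,.2],q)
print(monitor.sense()["clock"])
f=eyes.grab_frame("wrist");pickle.dump(f,open("pics/w1.pkl","wb"))
crop(f,0,0,560,420,1,"pics/w1.png")
```

```text
0.63 [[0.3, 0.43, 1.33, -0.0, 1.38, -0.33], [-0.33, 0.26, 1.57, -0.0, 1.31, -0.96], [-0.76, 0.35, 1.45, -0.0, 1.34, -1.39]]
-2.5115926535897932 [[0.3, 0.43, 1.33, -0.0, 1.38, 2.82], [-0.33, 0.26, 1.57, -0.0, 1.31, 2.18], [-0.76, 0.35, 1.45, 0.0, 1.34, 1.75]]
-0.057 [[0.3, 0.43, 1.33, -0.0, 1.38, 0.36], [-0.33, 0.26, 1.57, -0.0, 1.31, -0.28], [-0.76, 0.35, 1.45, -0.0, 1.34, -0.7]]
3.084592653589793 [[0.3, 0.43, 1.33, -0.0, 1.38, -2.78], [-0.33, 0.26, 1.57, 0.0, 1.31, 2.87], [-0.76, 0.35, 1.45, 0.0, 1.34, 2.44]]
1.8083
```

View pics/w1.png

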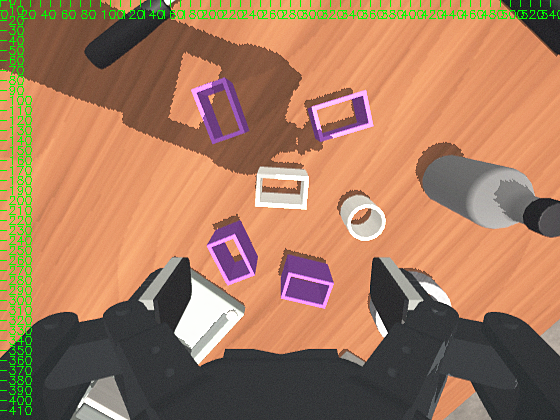

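Run:
```python
from h import *
f=pickle.load(open("pics/w1.pkl","rb"))
crop(f,240,150,330,225,8,"pics/w1c.png")
crop(f,0,240,560,420,1,"pics/w1d.png")
```

```text
(no output)
```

View pics/w1c.png

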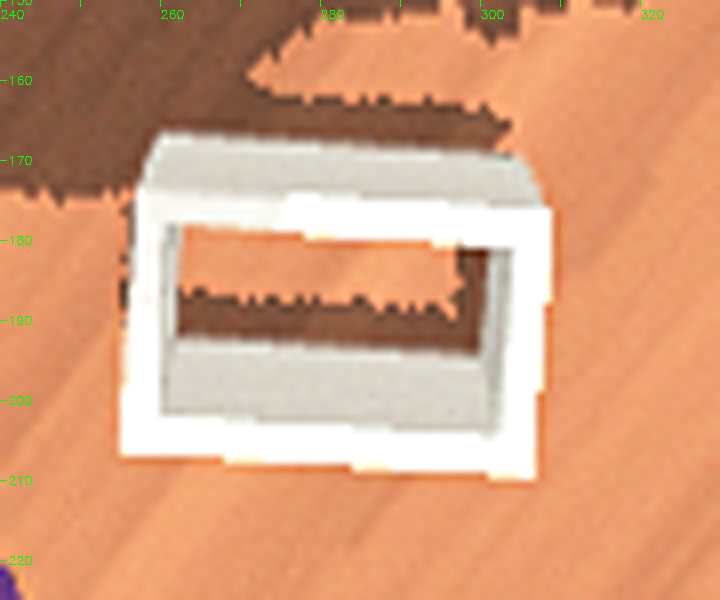

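Wrist crop: the piece's top rim has corners at about (257,174), (308.5,175.5), (306.5,209.8) and (255,206.8).

Run:
```python
from h import *
from scipy.optimize import least_squares
from bench import monitor
f=pickle.load(open("pics/w1.pkl","rb"));t=pickle.load(open("pics/top0.pkl","rb"))
P=[(s*.028,u*.018,.05) for s,u in((-1,-1),(1,-1),(1,1),(-1,1))]
uvw=np.array([(257,174),(308.5,175.5),(306.5,209.8),(255,206.8)])
w=pix2w(f,uvw,.05);print(w.round(4),w.mean(0),np.linalg.norm(np.roll(w,-1,0)-w,axis=1))
from itertools import permutations
for name,ff,uv in(("w",f,uvw),("t",t,np.array([(192.5,221.5),(181,206.5),(170.5,212.5),(181,229)]))):
  best=min((least_squares(lambda T:(w2pix(ff,cl(T,P))-np.roll(uv[::d],k,0)).ravel(),[.505,.28,.63]) for k in range(4) for d in(1,-1)),key=lambda r:r.cost)
  print(name,best.x,best.fun.round(1))
print(monitor.sense()["position"])
print("bottom of piece proj",w2pix(f,cl(best.x,[(a,b,0) for a,b,c in P])).round(0).tolist())
```

```text
[[0.4754 0.2762 0.05  ]
 [0.5211 0.3076 0.05  ]
 [0.5429 0.2757 0.05  ]
 [0.4947 0.2447 0.05  ]] [0.50852546 0.27605454 0.05      ] [0.05544494 0.03863817 0.05731656 0.03689655]
w [0.50849828 0.27610582 0.58285616] [ 0.7 -0.5 -0.4 -1.1  0.   1.2 -0.4  0.3]
t [0.50665873 0.27984356 3.75534295] [ 0.8  0.6  0.4 -0.7 -1.3  0.1  0.1  0. ]
[0.50436947 0.28090465 0.20010597]
bottom of piece proj [[305.0, 165.0], [260.0, 164.0], [260.0, 193.0], [304.0, 194.0]]
```

Run:
```python
from h import *
from bench import env,kinematics,monitor,eyes,job
x,y,yaw=.5082,.2766,.59
env.reach([x,y,.11],quat(yaw))
print(env.movel([x,y,.012],velocity=.12,guard=15))
env.close_gripper(50)
s=monitor.sense();print(s["clock"],s["position"],s["contact_force"].round(1),s["finger_gap"])
env.movel([x,y,.16],velocity=.15)
s=monitor.sense();print(s["clock"],s["position"],s["contact_force"].round(1),s["finger_gap"])
f=eyes.grab_frame("wrist");pickle.dump(f,open("pics/w2.pkl","wb"))
crop(f,0,0,560,420,1,"pics/w2.png")
f=eyes.grab_frame("top");pickle.dump(f,open("pics/t2.pkl","wb"));crop(f,120,150,260,270,5,"pics/t2.png")
```

```text
False
3.6917 [0.50863174 0.27680038 0.01312338] [-1.9 -0.1  6.3] 0.6284699095845248
4.825 [0.50772576 0.27640092 0.15897493] [-0.4  0.3 -2.6] 0.629845258353402
```

View pics/w2.png

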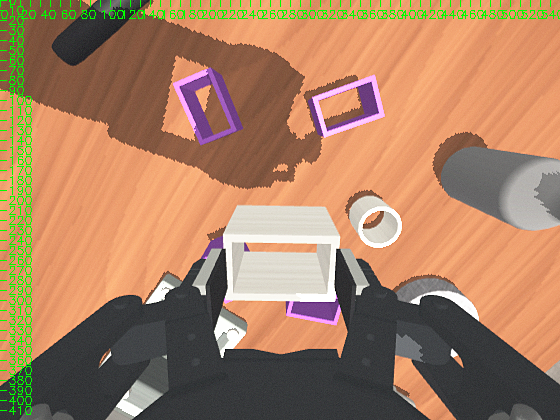

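Run:
```python
from h import *
from bench import env,kinematics,monitor,eyes,job
T=(.49995,-.0896,-.0566)
p=cl(T,[(0,.036,.2)])[0]
env.reach(p,quat(T[2]))
s=monitor.sense();print(s["clock"],p,s["position"])
f=eyes.grab_frame("wrist");pickle.dump(f,open("pics/w3.pkl","wb"))
crop(f,0,0,560,420,1,"pics/w3.png")
f=eyes.grab_frame("top");pickle.dump(f,open("pics/t3.pkl","wb"));crop(f,230,180,385,260,5,"pics/t3.png")
```

```text
6.1833 [ 0.50198651 -0.05365765  0.2       ] [ 0.50211579 -0.05280308  0.1998452 ]
```

View pics/w3.png

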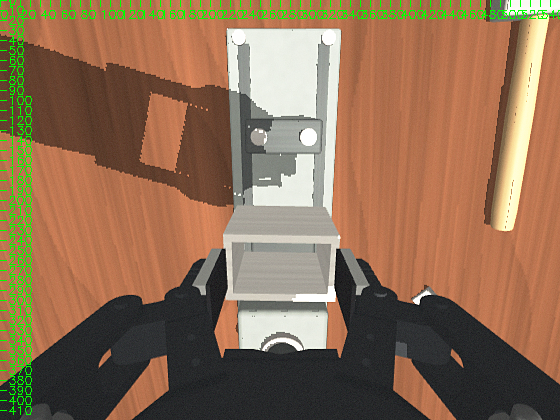

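View pics/t3.png

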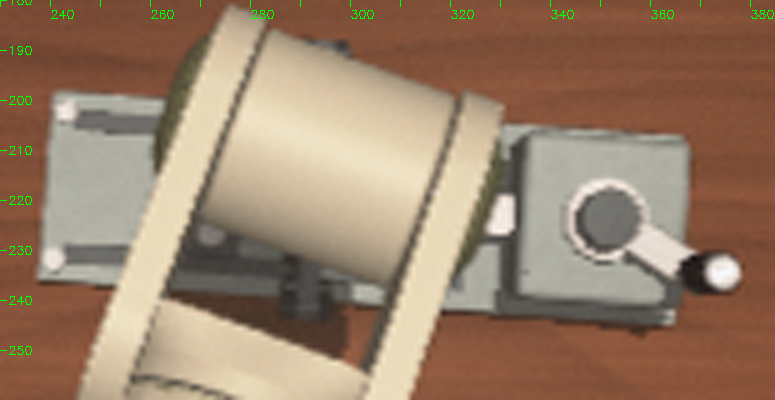

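Run:
```python
from h import *
f=pickle.load(open("pics/w3.pkl","rb"))
crop(f,220,20,350,110,6,"pics/w3a.png")
crop(f,220,105,350,205,6,"pics/w3b.png")
crop(f,215,200,350,300,5,"pics/w3c.png")
```

```text
(no output)
```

View pics/w3a.png

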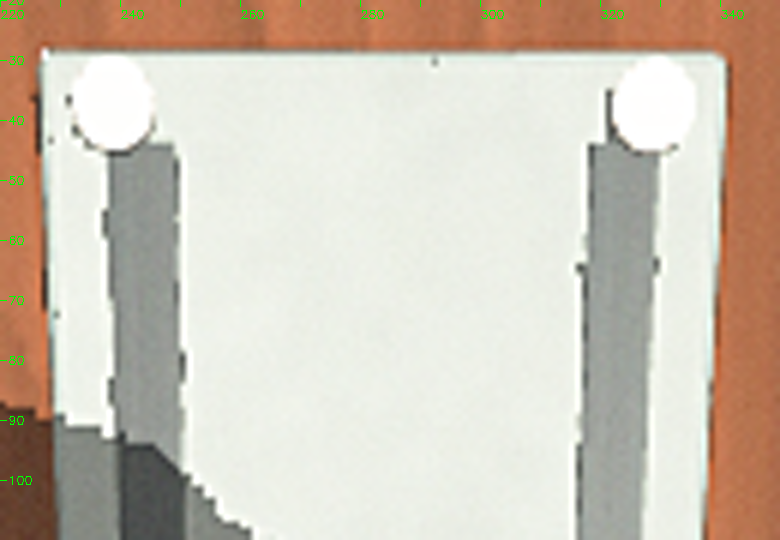

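View pics/w3b.png

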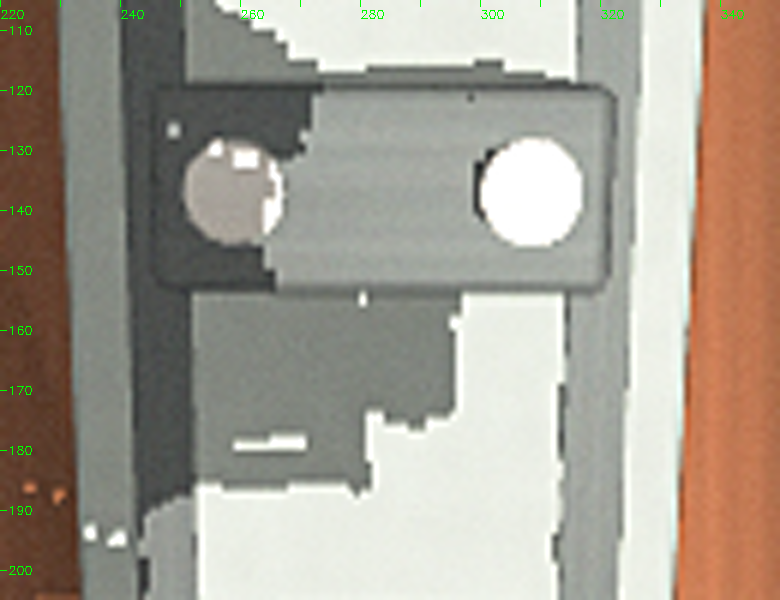

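View pics/w3c.png

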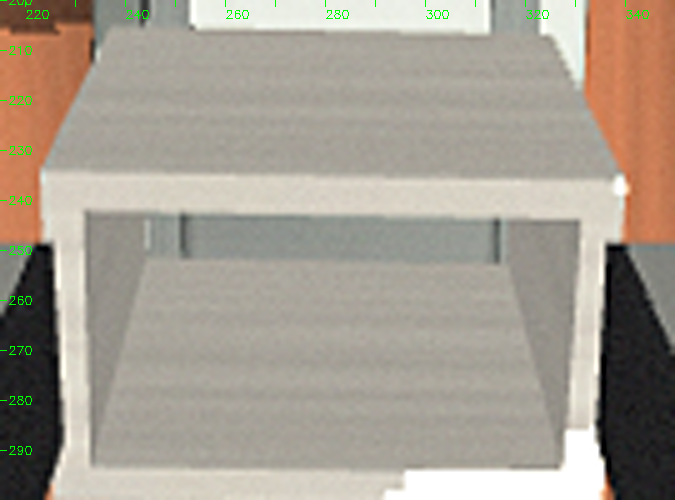

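Run:
```python
from h import *
from scipy.optimize import least_squares
f=pickle.load(open("pics/w3.pkl","rb"))
L=pix2w(f,[(226.7,32),(229.7,100),(233,190)],.02);Rr=pix2w(f,[(339.5,32),(335.8,100),(332.2,190)],.02)
print(L.round(4),Rr.round(4));print(np.linalg.norm(L-Rr,axis=1))
E=pix2w(f,[(230,28.5),(336,28.8)],.02);print("end",E.round(4))
m=(L+Rr)/2;d=m[0]-m[2];yaw=np.arctan2(-d[0],d[1]);print("yaw",yaw)
for a in(L,Rr):
  d=a[0]-a[2];print(np.arctan2(-d[0],d[1]))
# fit T
def res(T):
    c,s=np.cos(T[2]),np.sin(T[2]);X=np.array([c,s]);Y=np.array([-s,c])
    g=lambda a,v:(a[:,:2]-T[:2])@v
    return np.r_[g(L,X)+.06,g(Rr,X)-.06,g(E,Y)-.2]
r=least_squares(res,[.5,-.09,-.057]);T=r.x;print(T,(r.fun*1e3).round(1))
def inv(p):
    c,s=np.cos(T[2]),np.sin(T[2]);d=p[:,:2]-T[:2];return np.c_[c*d[:,0]+s*d[:,1],-s*d[:,0]+c*d[:,1]]
print("stop far/near",inv(pix2w(f,[(282,119.5),(282,153.5)],.066)), "sides",inv(pix2w(f,[(244,135),(320.5,135)],.066)))
p=f["view"];
# piece: TCP z .2, piece bottom ~.2-.0125
zt=.1998-.0131+.05
print("piece top rim",inv(pix2w(f,[(221.5,236),(337,236)],zt)),"bottom",inv(pix2w(f,[(233.5,206),(322.5,206)],zt-.05)))
print("tcp",inv(np.array([[.50212,-.0528,0]])))
```

```text
[[ 0.4539  0.1062  0.02  ]
 [ 0.4502  0.0396  0.02  ]
 [ 0.4437 -0.0616  0.02  ]] [[ 0.5707  0.0997  0.02  ]
 [ 0.5665  0.0331  0.02  ]
 [ 0.5618 -0.0682  0.02  ]]
[0.11694202 0.11652831 0.11824396]
end [[0.4576 0.1092 0.02  ]
 [0.5671 0.1028 0.02  ]]
yaw -0.05662915184847487
-0.060501796025438474
-0.05275550027497916
[ 0.50106987 -0.09367957 -0.05679171] [ 1.6  1.6  0.9 -1.5 -1.8 -0.8  0.1 -0.1]
stop far/near [[-0.0010524   0.11000874]
 [-0.00096413  0.07723496]] sides [[-0.03846736  0.09526794]
 [ 0.03692749  0.09536621]]
piece top rim [[-0.03081817  0.05716962]
 [ 0.02492472  0.05725691]] bottom [[-0.03244444  0.05764183]
 [ 0.0244994   0.05772626]]
tcp [[-0.00127194  0.04087327]]
```

Run:
```python
from h import *
from bench import env,kinematics,monitor,eyes,job
p=np.array([.5034,-.0550])
yaw=-.0567
env.movel([p[0],p[1],.1],velocity=.2,frame=quat(yaw))
print(env.movel([p[0],p[1],.037],velocity=.08,guard=12))
s=monitor.sense();print(s["clock"],s["position"],s["contact_force"].round(1))
f=eyes.grab_frame("wrist");pickle.dump(f,open("pics/w4.pkl","wb"))
crop(f,0,0,560,420,1,"pics/w4.png");crop(f,205,40,350,160,5,"pics/w4a.png");crop(f,205,160,350,300,5,"pics/w4b.png")
```

```text
False
7.8667 [ 0.50373996 -0.05510807  0.03747412] [ 0.1  0.1 -2.2]
```

View pics/w4.png

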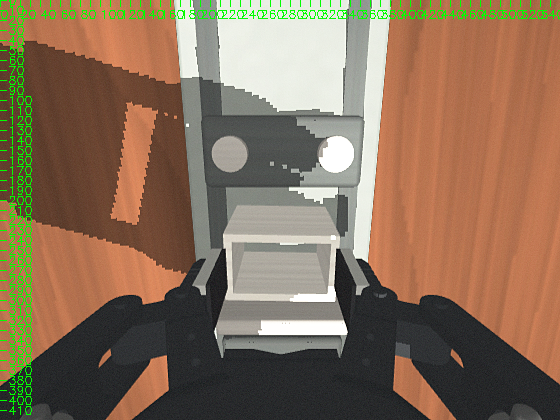

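View pics/w4b.png

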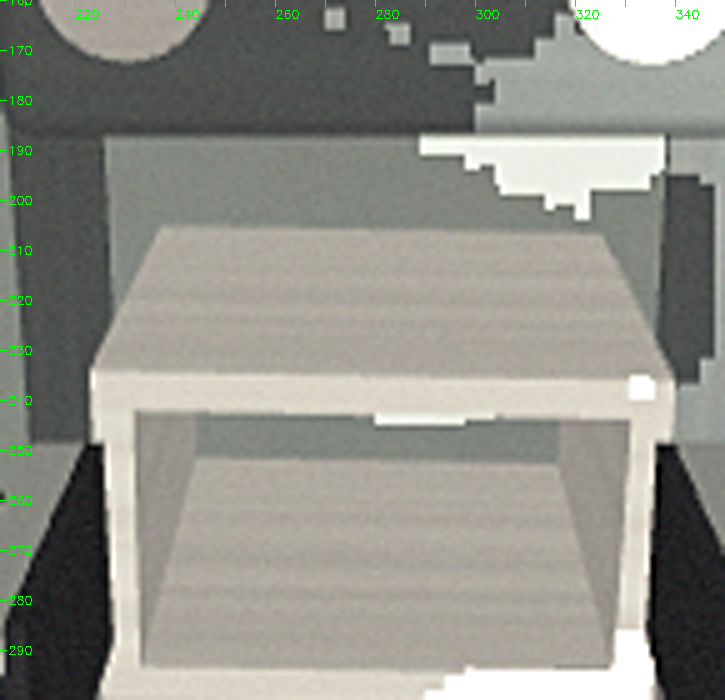

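Run:
```python
from h import *
f=pickle.load(open("pics/w4.pkl","rb"))
crop(f,175,100,385,210,3,"pics/w4d.png");crop(f,205,280,360,365,5,"pics/w4c.png")
```

```text
(no output)
```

View pics/w4d.png

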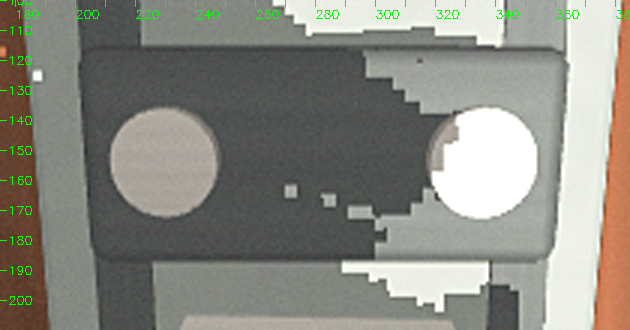

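View pics/w4c.png

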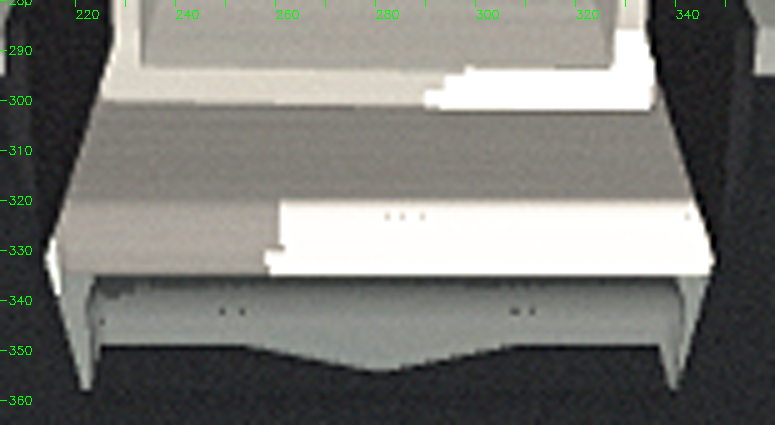

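Run:
```python
from h import *
f=pickle.load(open("pics/w4.pkl","rb"));T=(.50107,-.09368,-.0567)
def inv(p):
    c,s=np.cos(T[2]),np.sin(T[2]);d=p[:,:2]-T[:2];return np.c_[c*d[:,0]+s*d[:,1],-s*d[:,0]+c*d[:,1]]
g=lambda n,px,z:(lambda a:print(n,(a*1e3).round(1).tolist(),"mid",(a.mean(0)*1e3).round(1),"w",1e3*np.linalg.norm(a[0]-a[-1])))(inv(pix2w(f,px,z)))
g("stop far",[(199,118),(361,118)],.066)
g("stop mid",[(200.5,150),(359,150)],.066)
g("stop inner edge",[(204,187),(354,187)],.066)
g("bolts",[(227,153.5),(333.5,153.5)],.072)
zb=.0374-.0131
g("piece rim +y",[(221.7,234.5),(338,236)],zb+.05)
g("piece rim -y",[(225,300.5),(334,301.5)],zb+.05)
g("piece bot +y",[(235.5,205),(322.5,207)],zb)
g("pad face top",[(218,320),(341.5,320)],.062)
g("pad back top",[(215,334),(345,334)],.062)
g("tcp",[],0) if 0 else print(inv(np.array([[.50374,-.05511,0]])))
g("bed edge",[(187.5,120),(377.5,120)],.02)
g("bed edge",[(191,200),(373,200)],.02)
```

```text
stop far [[-37.9, 109.7], [36.3, 109.7]] mid [ -0.8 109.7] w 74.23949956996825
stop mid [[-38.3, 95.2], [36.5, 95.2]] mid [-0.9 95.2] w 74.76288401344114
stop inner edge [[-37.9, 77.3], [35.3, 77.3]] mid [-1.3 77.3] w 73.23339759316022
bolts [[-24.8, 94.2], [23.5, 94.2]] mid [-0.7 94.2] w 48.31455221554256
piece rim +y [[-28.9, 55.8], [27.2, 55.0]] mid [-0.9 55.4] w 56.10493269264466
piece rim -y [[-29.2, 19.3], [27.0, 18.7]] mid [-1.1 19. ] w 56.25273794698134
piece bot +y [[-29.3, 56.1], [26.4, 54.8]] mid [-1.5 55.4] w 55.68711091576389
pad face top [[-36.5, -1.7], [34.4, -1.7]] mid [-1.  -1.7] w 70.88780335605053
pad back top [[-38.8, -11.2], [37.0, -11.3]] mid [ -0.9 -11.2] w 75.76856280913148
[[0.00047996 0.03865933]]
bed edge [[-56.7, 108.4], [58.1, 108.3]] mid [  0.7 108.4] w 114.8531503505035
bed edge [[-58.8, 58.3], [59.7, 58.2]] mid [ 0.4 58.3] w 118.45899306560112
```

Run:
```python
from h import *
from bench import env,kinematics,monitor,eyes,job
x,y=.5039,-.0551;q=quat(-.0567)
print(env.movel([x,y,.030],velocity=.02,guard=5,frame=q))
s=monitor.sense();print(s["clock"],s["position"],s["contact_force"].round(1))
env.release()
s=monitor.sense();print(s["clock"],s["position"],s["contact_force"].round(1),s["finger_gap"])
env.movel([x,y,.13],velocity=.15)
f=eyes.grab_frame("wrist");pickle.dump(f,open("pics/w5.pkl","wb"));crop(f,150,60,410,360,2,"pics/w5.png")
print(monitor.sense()["clock"],monitor.sense()["contact_force"])
```

```text
True
8.2167 [ 0.50408729 -0.05516539  0.03315486] [-1.4 -0.1  5.2]
8.6417 [ 0.50345012 -0.05495689  0.03240573] [-0.2  0.3  0.4] 1.0019650783149952
9.4917 [0.52207622 0.23104624 0.34247142]
```

View pics/w5.png

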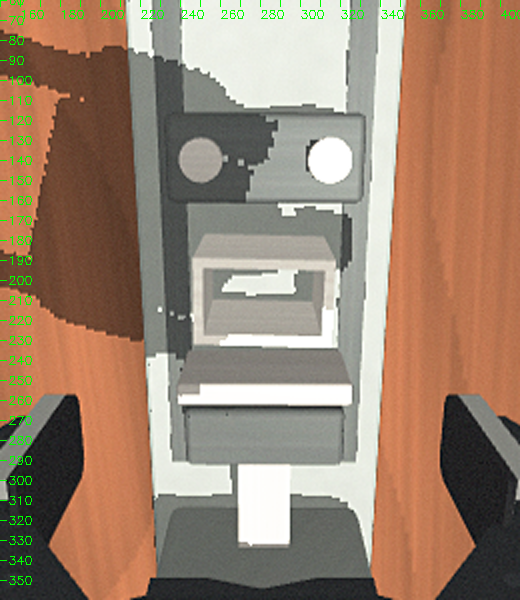

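Wrist view w5: the piece stands free between pad and stop, upright. Centrelines are stop x≈282, piece ≈281.7 and pad ≈282.5 px, so it's centred. Next is the crank sleeve.

Run:
```python
from h import *
from bench import env,kinematics,monitor,eyes,job
t=pickle.load(open("pics/t3.pkl","rb"))
print(pix2w(t,[(372.5,234)],.172))
x,y=.463,-.283;q=quat(-.0567)
env.movel([.5039,-.0551,.25],velocity=.25)
env.reach([x,y,.25],q)
s=monitor.sense();print(s["clock"],s["position"],s["contact_force"].round(1))
f=eyes.grab_frame("wrist");pickle.dump(f,open("pics/w6.pkl","wb"));crop(f,0,0,560,420,1,"pics/w6.png")
crop(f,210,180,350,300,5,"pics/w6a.png")
```

```text
[[ 0.46184553 -0.27923987  0.172     ]]
11.05 [ 0.46327115 -0.28189457  0.24955599] [ 0.4 -0.2  0. ]
```

View pics/w6.png

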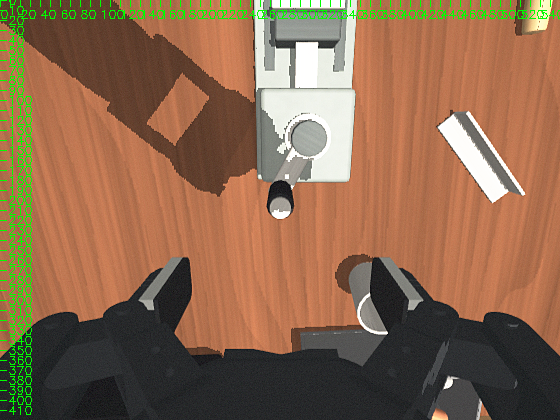

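View pics/w6a.png

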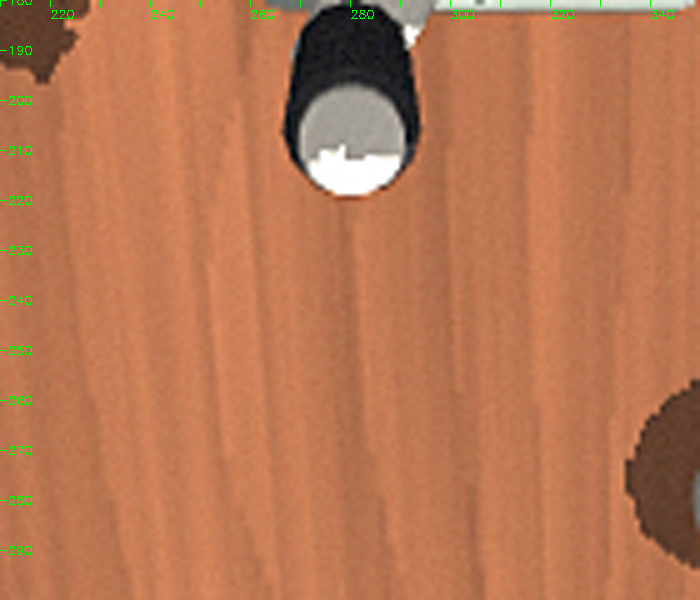

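Run:
```python
from h import *
f=pickle.load(open("pics/w6.pkl","rb"))
print(pix2w(f,[(278.5,208),(265.5,206),(291.5,206),(278.5,208)],[.172,.172,.172,.178]).round(4))
print("hub",pix2w(f,[(310,138)]*2,[.11,.125]).round(4))
c=pix2w(f,[(261,88.5),(353,88.5),(351,181),(258,181)],.09);print("housing top",c.round(4),c.mean(0),np.linalg.norm(np.roll(c,-1,0)-c,axis=1))
T=(.50107,-.09368,-.0567);print("axis wrist",cl(T,[(0,-.14,.09)]),"top",cl((.49995,-.0896,-.0566),[(0,-.14,.09)]))
crop(f,240,80,370,190,5,"pics/w6b.png")
s=pickle.load(open("pics/scene0.pkl","rb"));crop(s,180,150,270,230,8,"pics/s6.png")
```

```text
[[ 0.4602 -0.2855  0.172 ]
 [ 0.4492 -0.2831  0.172 ]
 [ 0.4715 -0.2843  0.172 ]
 [ 0.4604 -0.2837  0.178 ]]
hub [[ 0.4946 -0.2323  0.11  ]
 [ 0.4933 -0.2313  0.125 ]]
housing top [[ 0.4477 -0.1813  0.09  ]
 [ 0.5419 -0.1866  0.09  ]
 [ 0.5406 -0.2831  0.09  ]
 [ 0.4372 -0.2773  0.09  ]] [ 0.49185865 -0.23205467  0.09      ] [0.09430041 0.09653088 0.10359437 0.09660378]
axis wrist [[ 0.49313625 -0.23345502  0.09      ]] top [[ 0.49203023 -0.22937581  0.09      ]]
```

View pics/w6b.png

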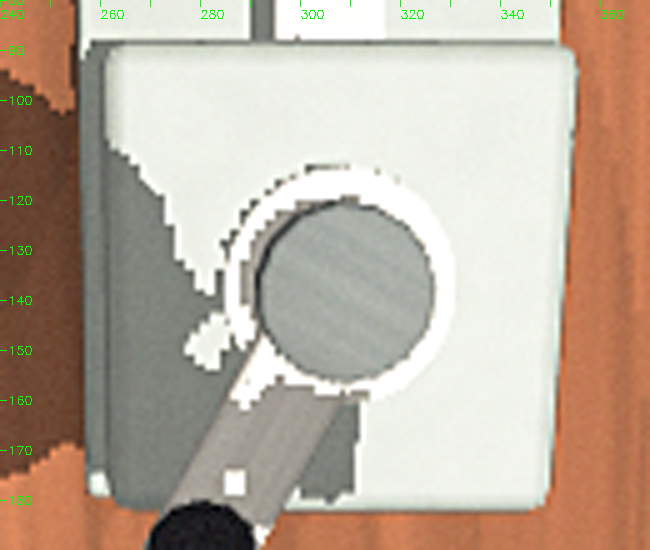

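View pics/s6.png

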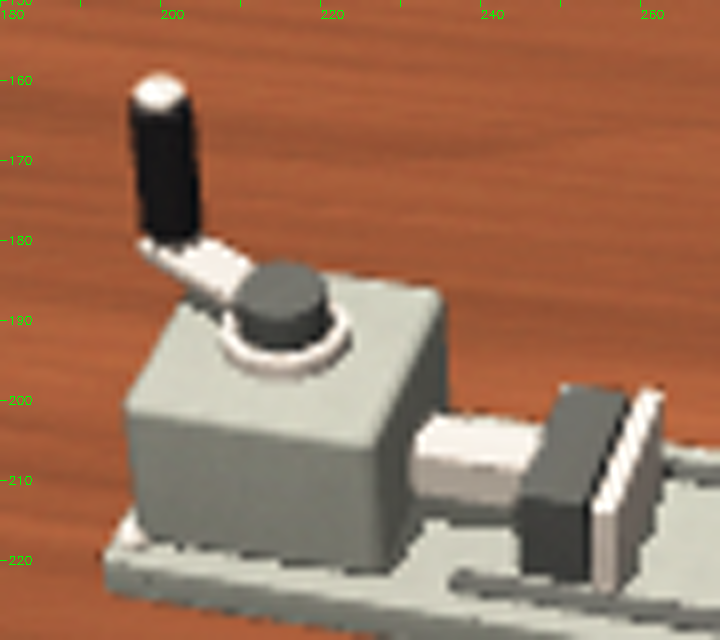

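Run:
```python
from h import *
from bench import env,kinematics,monitor,eyes,job
x,y=.461,-.2825;yaw=-.0567-np.pi/2;q=quat(yaw)
for th in np.arange(0,6.3,.8): 
    a=kinematics.ik([.4925+.06*np.cos(th),-.231+.06*np.sin(th),.131],q);print(None if a is None else a.round(2))
env.reach([x,y,.24],q)
print(env.movel([x,y,.131],velocity=.12,guard=12))
s=monitor.sense();print(s["clock"],s["position"],s["contact_force"].round(1))
env.close_gripper(80)
s=monitor.sense();print(s["clock"],s["position"],s["contact_force"].round(1),s["ft_torque"].round(2),s["finger_gap"])
f=eyes.grab_frame("wrist");pickle.dump(f,open("pics/w7.pkl","wb"));crop(f,0,0,560,420,1,"pics/w7.png")
f=eyes.grab_frame("top");pickle.dump(f,open("pics/t7.pkl","wb"));crop(f,230,180,385,260,5,"pics/t7.png")
```

```text
[-0.59  0.53  1.36 -0.    1.25  1.04]
[-0.55  0.46  1.47 -0.    1.21  1.08]
[-0.56  0.37  1.61 -0.    1.16  1.07]
[-0.64  0.3   1.71 -0.    1.13  0.98]
[-0.74  0.31  1.7  -0.    1.14  0.89]
[-0.77  0.39  1.58 -0.    1.17  0.86]
[-0.73  0.49  1.44 -0.    1.22  0.9 ]
[-0.66  0.54  1.35 -0.    1.25  0.97]
False
13.5583 [ 0.46130974 -0.28278763  0.13173645] [-0.5  0.3 -0.7]
14.1833 [ 0.46110546 -0.28328319  0.13162457] [-2.8 -2.5  5. ] [-0.66  0.34  0.02] 0.23864358031847643
```

View pics/w7.png

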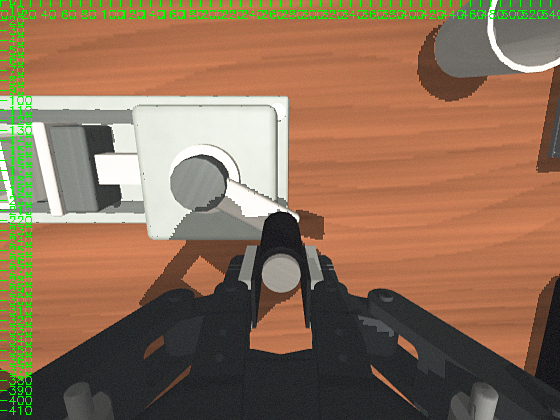

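View pics/t7.png

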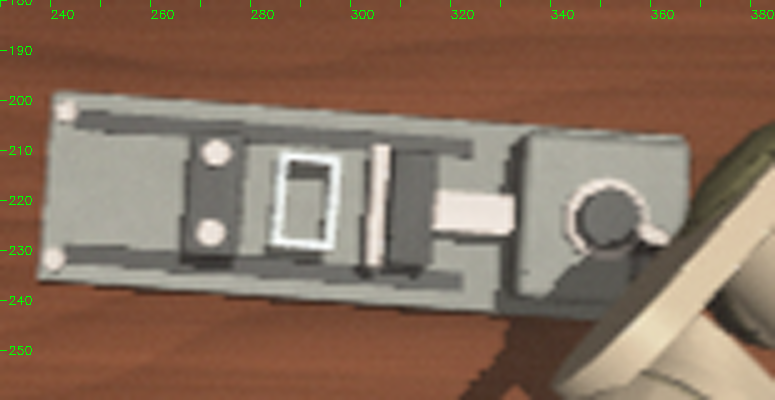

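```bash
cat > crank.py <<'E'
from h import *
from bench import env,kinematics,monitor,eyes,job
q=quat(-.0567-np.pi/2)
def step(C,r,th,v=.06,guard=None):
    "move sleeve to world angle th about C; returns radial & tangential (resistance) force"
    p=[C[0]+r*np.cos(th),C[1]+r*np.sin(th),.131]
    hit=env.movel(p,velocity=v,frame=q,guard=guard)
    s=monitor.sense();F=s["contact_force"];e=np.array([np.cos(th),np.sin(th)]);t=np.array([np.sin(th),-np.cos(th)])
    d=s["position"][:2]-C
    print(f"clk {s['clock']:.2f} th {th:.3f} act {np.arctan2(d[1],d[0]):.3f} r {np.hypot(*d)*1e3:.1f} Frad {F[:2]@e:.1f} Ftan {-F[:2]@t:.1f} Fz {F[2]:.1f} gap {s['finger_gap']:.3f} {hit or ''}")
    return F[:2]@e,-F[:2]@t
E
python3 - <<'E'
from crank import *
C=np.array([.4925,-.2322])
th=-2.122
for i in range(4):
    th-=.2
    a=step(C,.06,th)
    if abs(a[0])>40: break
E
```

```text
clk 14.62 th -2.322 act -2.302 r 60.0 Frad 0.6 Ftan 5.8 Fz 2.4 gap 0.235 
clk 14.97 th -2.522 act -2.503 r 59.9 Frad 1.5 Ftan 5.7 Fz 3.2 gap 0.234 
clk 15.32 th -2.722 act -2.704 r 59.9 Frad 2.4 Ftan 5.2 Fz 4.3 gap 0.232 
clk 15.68 th -2.922 act -2.905 r 59.9 Frad 2.3 Ftan 4.7 Fz 4.8 gap 0.234
```

Run:
```python
from crank import *
C=np.array([.4925,-.2322])
th=-2.922
for i in range(13):
    th-=.2
    a=step(C,.06,th)
    if abs(a[0])>40 or a[1]>12: break
f=eyes.grab_frame("top");pickle.dump(f,open("pics/t8.pkl","wb"));crop(f,230,180,385,260,5,"pics/t8.png")
f=eyes.grab_frame("wrist");pickle.dump(f,open("pics/w8.pkl","wb"));crop(f,0,0,560,420,1,"pics/w8.png")
```

```text
clk 16.02 th -3.122 act -3.107 r 59.9 Frad 2.8 Ftan 5.4 Fz 3.7 gap 0.239 
clk 16.38 th -3.322 act 2.973 r 59.9 Frad 1.6 Ftan 4.7 Fz 6.2 gap 0.240 
clk 16.73 th -3.522 act 2.771 r 59.9 Frad 2.9 Ftan 5.1 Fz 6.4 gap 0.236 
clk 17.07 th -3.722 act 2.569 r 59.9 Frad 1.8 Ftan 5.0 Fz 6.7 gap 0.235 
clk 17.43 th -3.922 act 2.367 r 59.9 Frad 2.3 Ftan 5.7 Fz 6.9 gap 0.237 
clk 17.77 th -4.122 act 2.166 r 60.0 Frad 0.8 Ftan 4.7 Fz 8.4 gap 0.237 
clk 18.12 th -4.322 act 1.966 r 60.0 Frad -0.4 Ftan 4.5 Fz 8.5 gap 0.238 
clk 18.48 th -4.522 act 1.767 r 60.0 Frad -0.6 Ftan 5.6 Fz 8.9 gap 0.240 
clk 18.82 th -4.722 act 1.568 r 60.1 Frad -1.8 Ftan 5.1 Fz 8.1 gap 0.236 
clk 19.18 th -4.922 act 1.369 r 60.1 Frad -1.7 Ftan 5.9 Fz 9.0 gap 0.239 
clk 19.52 th -5.122 act 1.171 r 60.1 Frad -2.2 Ftan 4.4 Fz 9.0 gap 0.238 
clk 19.88 th -5.322 act 0.972 r 60.1 Frad -2.0 Ftan 5.5 Fz 7.7 gap 0.238 
clk 20.23 th -5.522 act 0.775 r 60.2 Frad -2.5 Ftan 5.2 Fz 8.9 gap 0.235
```

View pics/t8.png

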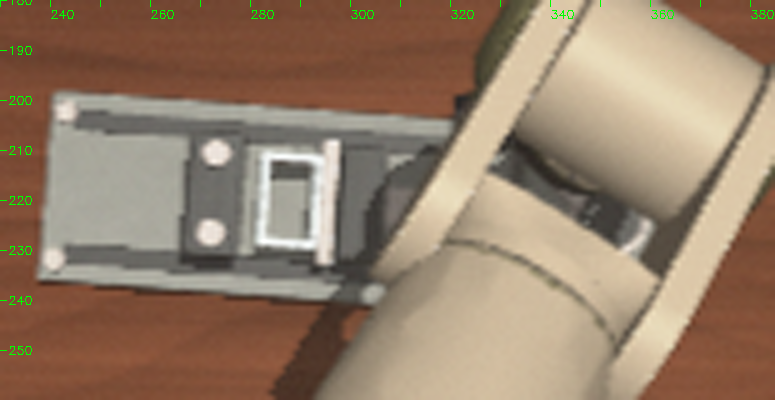

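View pics/w8.png

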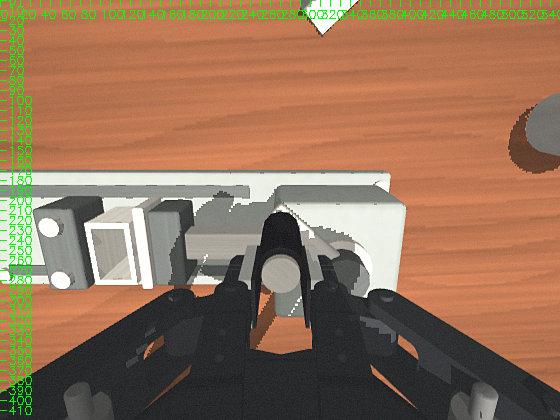

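Top view t8: the pad (px ~295) now pushes the tube, and about 3 px (≈9 mm) is left to the stop edge at ≈278.6. The tube is square, and the residual tangential force is steady at about 5 N.

Run:
```python
from crank import *
C=np.array([.4925,-.2322])
th=-5.522
for i in range(3):
    th-=.2
    a=step(C,.06,th)
for i in range(4):
    th-=.05
    a=step(C,.06,th,v=.03)
    if a[1]>9: break
print(th)
f=eyes.grab_frame("top");pickle.dump(f,open("pics/t9.pkl","wb"));crop(f,230,180,385,260,5,"pics/t9.png")
f=eyes.grab_frame("wrist");pickle.dump(f,open("pics/w9.pkl","wb"));crop(f,0,150,200,300,4,"pics/w9.png")
```

```text
clk 20.68 th -5.722 act 0.578 r 60.2 Frad -2.3 Ftan 5.1 Fz 7.8 gap 0.238 
clk 21.02 th -5.922 act 0.380 r 60.2 Frad -1.7 Ftan 5.2 Fz 9.3 gap 0.238 
clk 21.38 th -6.122 act 0.183 r 60.2 Frad -1.9 Ftan 5.2 Fz 7.9 gap 0.240 
clk 21.62 th -6.172 act 0.143 r 60.2 Frad -1.2 Ftan 8.2 Fz 9.2 gap 0.237 
clk 21.88 th -6.222 act 0.096 r 60.2 Frad -1.9 Ftan 8.4 Fz 8.6 gap 0.233 
clk 22.12 th -6.272 act 0.047 r 60.2 Frad -1.6 Ftan 8.2 Fz 7.8 gap 0.240 
clk 22.38 th -6.322 act -0.002 r 60.2 Frad -1.7 Ftan 7.8 Fz 8.4 gap 0.234 
-6.322
```

View pics/t9.png

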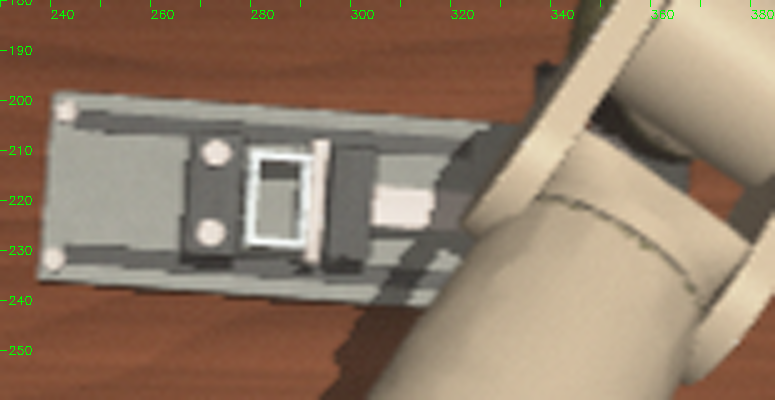

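View pics/w9.png

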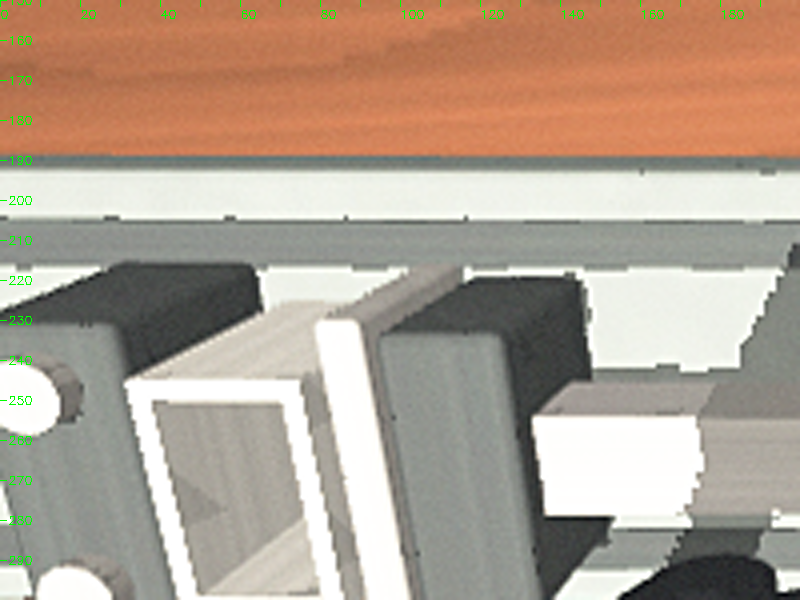

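Run:
```python
from crank import *
C=np.array([.4925,-.2322])
th=-6.322
n=0
for i in range(16):
    th-=.05
    a=step(C,.06,th,v=.03)
    if a[1]>10: n+=1
    if n>=2 or a[1]>11: break
print(th)
f=eyes.grab_frame("wrist");pickle.dump(f,open("pics/w10.pkl","wb"));crop(f,0,150,200,300,4,"pics/w10.png")
```

```text
clk 22.73 th -6.372 act -0.051 r 60.2 Frad -1.5 Ftan 8.5 Fz 8.4 gap 0.236 
clk 22.98 th -6.422 act -0.101 r 60.2 Frad -0.8 Ftan 8.4 Fz 7.2 gap 0.232 
clk 23.23 th -6.472 act -0.150 r 60.2 Frad 0.1 Ftan 8.4 Fz 8.4 gap 0.236 
clk 23.48 th -6.522 act -0.200 r 60.2 Frad -0.9 Ftan 8.2 Fz 8.0 gap 0.236 
clk 23.73 th -6.572 act -0.250 r 60.2 Frad -0.7 Ftan 8.2 Fz 8.4 gap 0.236 
clk 23.98 th -6.622 act -0.300 r 60.2 Frad -1.7 Ftan 8.2 Fz 7.9 gap 0.234 
clk 24.23 th -6.672 act -0.349 r 60.2 Frad -0.5 Ftan 8.6 Fz 6.7 gap 0.237 
clk 24.48 th -6.722 act -0.400 r 60.2 Frad 0.6 Ftan 8.9 Fz 6.6 gap 0.236 
clk 24.73 th -6.772 act -0.449 r 60.1 Frad 0.7 Ftan 7.5 Fz 6.2 gap 0.239 
clk 24.98 th -6.822 act -0.498 r 60.2 Frad 0.2 Ftan 9.4 Fz 6.0 gap 0.241 
clk 25.23 th -6.872 act -0.545 r 60.1 Frad 0.8 Ftan 9.9 Fz 5.8 gap 0.240 
clk 25.48 th -6.922 act -0.591 r 60.2 Frad 0.8 Ftan 11.5 Fz 5.6 gap 0.238 
-6.921999999999998
```

View pics/w10.png

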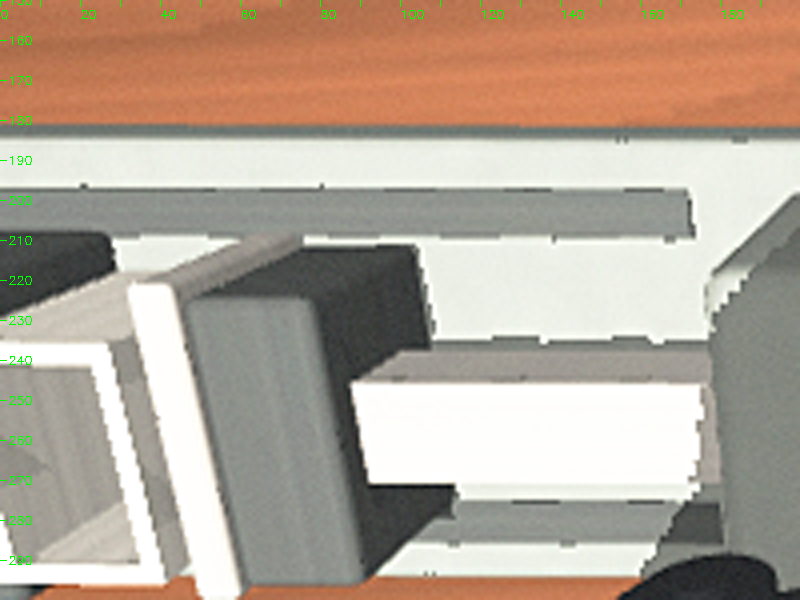

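The force has been climbing from the 8.3 N baseline since about act −0.46, at roughly the expected 24 N/rad, so the grip is about 20 N now. Two more small steps should bring it near 37 N.

Run:
```python
from crank import *
C=np.array([.4925,-.2322])
th=-6.922
for i in range(2):
    th-=.05
    a=step(C,.06,th,v=.03)
    if a[1]>14.5: break
f=eyes.grab_frame("top");pickle.dump(f,open("pics/t11.pkl","wb"));crop(f,230,180,385,260,5,"pics/t11.png")
```

```text
clk 25.77 th -6.972 act -0.637 r 60.1 Frad 0.8 Ftan 13.8 Fz 5.8 gap 0.238 
clk 26.02 th -7.022 act -0.683 r 60.1 Frad 1.1 Ftan 13.7 Fz 4.7 gap 0.236
```

View pics/t11.png

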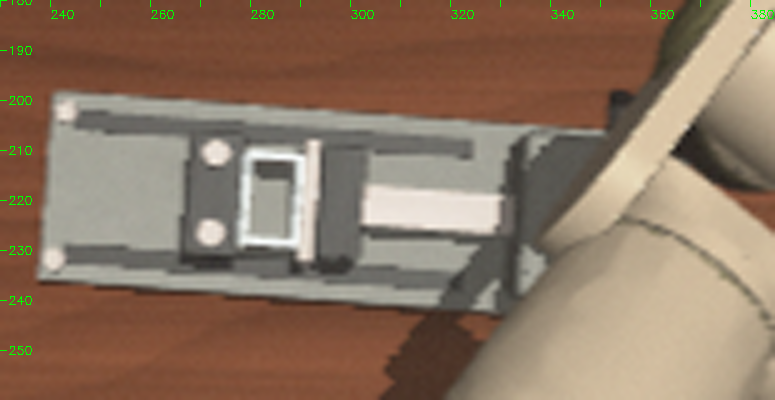

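Force (+5.4 N) and geometry (0.22 rad past contact) both put the grip at about 36 N. Top view t11 shows the tube tight between the pad and the stop, and centred. I'll relax the arm's push before opening the fingers.

Run:
```python
from crank import *
C=np.array([.4925,-.2322])
step(C,.06,-6.985,v=.03)
step(C,.06,-6.970,v=.03)
env.release()
s=monitor.sense();print(s["clock"],s["position"],s["contact_force"].round(1),s["finger_gap"])
p=s["position"];env.movel([p[0],p[1],.25],velocity=.15)
env.reach([.44,-.05,.32],quat(-.0567))
s=monitor.sense();print(s["clock"],s["contact_force"].round(1))
f=eyes.grab_frame("wrist");pickle.dump(f,open("pics/w12.pkl","wb"));crop(f,0,0,560,420,1,"pics/w12.png")
env.reach([.30,.30,.30],quat(.63))
f=eyes.grab_frame("top");pickle.dump(f,open("pics/t12.pkl","wb"));crop(f,230,180,385,260,5,"pics/t12.png");crop(f,0,0,560,420,1,"pics/t12f.png")
f=eyes.grab_frame("scene");crop(f,120,140,460,320,2,"pics/s12.png")
```

```text
clk 26.32 th -6.985 act -0.679 r 60.1 Frad 0.3 Ftan 3.7 Fz 5.8 gap 0.233 
clk 26.57 th -6.970 act -0.678 r 60.2 Frad -0.2 Ftan 0.9 Fz 5.8 gap 0.236 
27.225 [ 0.53887712 -0.27022421  0.13095582] [ 0.3 -0.4  0.6] 1.0028459711159432
29.3417 [-0.   0.9 -0.1]
```

View pics/w12.png

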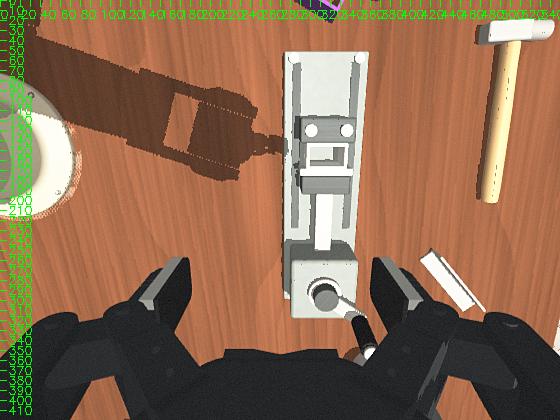

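View pics/t12.png

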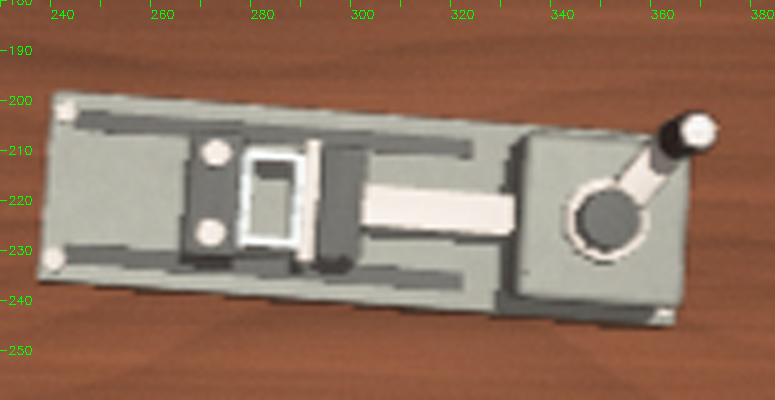

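View pics/s12.png

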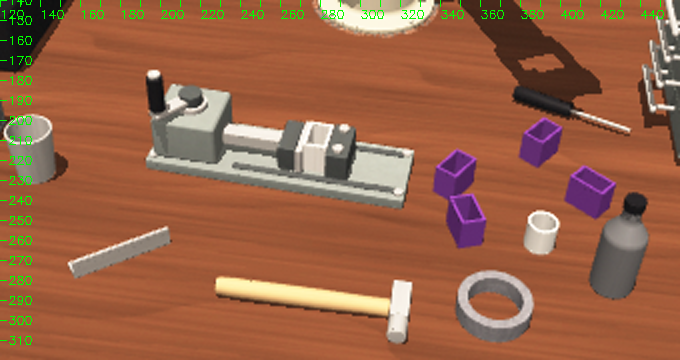

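The tube stands clamped between the pad and the stop. The crank has stayed where I left it, nothing else has moved, and the arm is clear.

Run:
```python
from bench import env,monitor,job
print(monitor.sense()["clock"]);job.hand_in()
```

```text
30.9
the job is handed in; nothing more can be done
```

I stood the silver tube upright on the clamp bed and let it go, then cranked the sleeve clockwise about 4.8 rad without letting go of it. The tube ended up tight against the stop. I then eased off the push, released the sleeve and moved clear. I handed the job in at 30.9 s.

**Last checks**
- **Grip:** about 36 N, inside the 15–65 N range. The cranking force rose 5.4 N over free cranking, and turning about 0.22 rad past contact gives the same figure. The force readings were noisy by about 1 N, and I read them just after each short move, not during it. The grip was not measured again after I let go.
- **Position:** the last pictures show the tube square and upright between jaw and stop. It was within about 0.5 mm of the centreline of the stop and jaw when placed.
- **Other things:** nothing else looks moved, and the tool touches nothing.

**Disagreements**
- The top and wrist cameras differed by about 4 mm along the clamp's length. The side forces during cranking stayed under 3 N, so the crank centre I used was right.
- Set against the bed edges instead, the tube looked up to 2 mm off-centre. I went by the stop and jaw, because the bed edges measured less sharply.

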